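# Square up a box of cover slips in the jig

## Robot

A 6-joint arm with a two-finger parallel gripper is mounted at the origin on a cart in front of the work surface, level with it; the furniture and walls round the work are solid. World frame = base frame: x ahead of the robot, y to its left, z up, the work surface at z = 0. Lengths are in mm, angles in rad, forces in N, time in s.
With the tool pointing down it reaches from about 350 to 925 mm from the base axis. Payload 6.4 kg.
Tool frame: the origin (TCP) lies on the centre line of the jaws, within the pads' length; the fingertips stand 8 mm ahead of it and the grasp point (between the pads) lies 11 mm behind it; z points along the fingers, y is the line along which they close (so a half turn about z gives the same grasp; the last joint's range is limited). The gripper opens to 85 mm and grips with 20 to 120 N. Pads are 22 mm wide; open, the fingers measure 114 mm over their backs; the gripper's body (76 mm by 85 mm) begins 54 mm behind the grasp point. The pads swing forward as they close: fully open they stand 13 mm farther back than shut.
Start: joints at [1.104, 0.245, 1.558, -0, 1.339, -0.174], TCP at [187.609, 622.348, 239.29] pointing down, gripper open.
Joint ranges: [-3.13, 3.13], [-1.02, 2.26], [0.13, 2.54], [-0.95, 4.09], [0.21, 2.88], [-2.74, 2.74]. Speed limits (rad/s): [2.57, 2.57, 3.14, 3.14, 3.14, 3.14].

## Interface

Orientations are given as a unit quaternion [x, y, z, w].
In Python, from cell import get_obs, vision, hand_in gives the robot as it stands.
- The arm moves only by the tool carry_out, never from a script. Its arguments are lists of equal length, an entry for each row: "fingers": the opening, from 0 (shut) to 1 (fully open); "translation": the shift along the tool's x, y, z each as a share of 0.025 m, from -1 to 1, a list of three; "spin": the turn about the tool's z as a share of 4 degrees, from -1 to 1. A call has 1 to 8 rows; each row shifts and turns the commanded pose from where the row before left it, along the tool's axes as they then stand; what a row does not reach is not made up. A row lasts 1/8 s, in which the tool goes at most 62.5 mm and 10.7 degrees, less where a joint would pass 70% of its speed; a pose out of reach is approached as far as the arm can. A call with a number of a shift or a turn outside -1 to 1 is refused whole. A call with a gripper value outside its range is refused whole. The fingers move at their own pace and stop on an object; "squeeze" is the grip in N (left out, the last holds). Time passes only in rows, so rows that do not move let the fingers close. It gives the time, the measured TCP pose, the force, the opening and the grip force at its end, in the units of the state.
- get_obs(): the state, without advancing time (a new reading comes with each control period).
- vision.read_camera(name): name is "scene" or "top"; returns (picture, depth): 420x560x3 uint8, red, green, blue; 420x560 float32, mm along the optical axis (not along the pixel's ray), 0 where there is no reading.
- vision.camera_info(name): a dict with "fx", "fy", "cx", "cy" (pixels), "distortion" ([k1, k2, p1, p2, k3] as OpenCV has them; the pictures are not rectified), "R" (3x3) and "t" (3): a world point X has camera coordinates R X + t. Camera axes: x right, y down, z forward; pixel columns grow to the right and rows downward; lengths in mm; the calibration is good to about 2 mm. A picture is of the moment at which its call begins. camera_info takes no time and is no camera call.
- hand_in(): hands the job in; it is judged then, once.
The state is a dict: "clock": time; "q": joint angles; "qd": joint speeds; "effort": joint torques, N m; "tcp_pos": TCP position; "tool_rot": TCP orientation; "contact_force": force on the tool from outside, world axes, zero at the start; "moment": the same for the moment, N m; "width": finger opening in mm; "gripper_force": force on a finger pad.
Only numpy, scipy, OpenCV 4.12 (cv2) and the standard library are available. Lean on these libraries where they do the work, as an engineer would, in place of code of your own. Each camera call takes 0.05 s, during which the arm holds its last target. There are 200 camera calls.

## Task

The box of cover slips lies flat on the bench. Stand it up on one of its two short thin edges on the plate of the squaring jig, and press it into the corner so that one wide face lies flush against the jig's long fence and one long thin edge lies flush against its short fence, which squares up the slips inside. Finish while still holding it there, pressed firmly against both fences at once: do not let go, and leave the other loose things on the bench where they are.

Things in the scene. Friction and masses are not known exactly. Their poses are not given: they have to be found in the camera images.
- coverslip_box: The flat white box of cover slips (rigid, closed, about 80 g), 46 x 62 x 16 mm, loose. It starts lying flat on a wide face. Origin: centre of the wide face it lies on. Its x axis runs along the 46 mm width, y along the 62 mm length, z along the 16 mm thickness. Wide faces: 46 x 62 mm (normal to z); long thin edges: 62 x 16 mm (normal to x); short thin edges: 46 x 16 mm (normal to y). Stood up on a short thin edge it is 62 mm tall and stands by itself.
- box_center (a point): The middle of the box of cover slips, 8 mm along z from its origin; same axes as the box.
- jig: The squaring jig, fixed to the bench (its place and yaw differ each time): a bare aluminium base plate 8 mm thick with two dark steel fences 20 mm thick that rise 20 mm above the plate (tops 28 mm above the bench) and meet at a right angle. Origin: on the bench, right under the inner corner where the two fence faces meet; z is up. The plate spans x -112 to +20 mm and y -122 to +20 mm. Work area: x < 0, y < 0.
- jig_long_fence: The long fence of the jig, 122 mm long, carried along with the jig. Its working face is the plane x = 0 of the jig frame (the work lies on the -x side) and runs from y = 0 to y = -122 mm. Same origin and axes as the jig. Friction between box and metal is about 0.6, so sliding along a pressed fence is itself felt as a force.
- jig_short_fence: The short fence of the jig, 72 mm long. Its working face is the plane y = 0 of the jig frame (the work lies on the -y side) and runs from x = -4 to x = -76 mm. Same origin and axes as the jig.
- timer: Bystander: a small pale lab timer, 60 x 66 x 18 mm, loose. Origin: centre of its underside.
- tape_roll: Bystander: a roll of white cloth tape lying flat, 85 mm across, 25 mm high, loose. Origin: centre of its underside.
- eyepiece: Bystander: a black microscope eyepiece standing upright, 34 mm across, 48 mm high, loose. Origin: centre of its underside.
- wax_block: Bystander: a small cream-white block of paraffin wax lying flat, 34 x 42 x 22 mm, loose. Origin: centre of its underside.
There are look-alikes about, which are no part of the job. What is shaped like the coverslip_box but pink is not meant.

How it is judged (in metres and radians):
On the way:
1. the box is turned up on a short thin edge (angle between the y axis of coverslip_box and the z axis of jig, either way round below 0.12 rad), for 0.2 s.
At the end, for the whole second after the job is handed in: The box stands on a short thin edge on the jig plate (within 4 degrees), a wide face against the long fence and a long thin edge against the short one (middle within 3 mm each way), over 1 N on each fence, at rest, the robot still holding or pressing it (over 1 N) (angle between the y axis of coverslip_box and the z axis of jig, either way round below 0.07 rad and angle between the z axis of coverslip_box and the x axis of jig, either way round below 0.07 rad and x of box_center in the frame of jig between -0.011 and -0.005 m and y of box_center in the frame of jig between -0.026 and -0.02 m and z of box_center in the frame of jig between 0.036 and 0.042 m and contact force between coverslip_box and jig_long_fence above 1 N and contact force between coverslip_box and jig_short_fence above 1 N and (contact force between coverslip_box and the fingers above 1 N or contact force between coverslip_box and the arm above 1 N) and linear speed of coverslip_box below 0.02 m/s); the arm keeps its last pose, push and grip.
It fails at once if a bystander (timer, wax block, tape roll or eyepiece) is shifted by more than 3 cm (distance of any of timer, wax_block, tape_roll, eyepiece from where it was at the start of the episode above 0.03 m).
It also fails if it takes over 72 s, if anything falls off the work surface, if the arm or the gripper's body presses on something with over 40 N, if the wrist force passes 120 N, or if a joint passes its speed limit or range.

## Working session

There is one attempt and no reset: what is moved stays moved. The work goes in short steps, Python scripts to look and compute and a tool call to move; the robot and the scene stay as the last step left them, time stands still between calls to the robot, and variables do not carry over. Pictures are saved under pics/ and viewed, at most 11 in all, crops included, and the job is handed in when it is done.

Besides the shell and the picture viewer there is one more tool, called after "Request:" in YAML: its name, and indented under it one key for each argument. carry_out: Moves the arm, as the interface text tells. Its arguments: {"type":"object","properties":{"fingers":{"type":"array"},"translation":{"type":"array"},"spin":{"type":"array"},"squeeze":{"type":"number"}},"required":["fingers","translation","spin"]}

```bash
ls; mkdir -p pics
cat > h.py <<'E'
import numpy as np,cv2
from cell import get_obs,vision,hand_in
def shot(n):
    im,d=vision.read_camera(n); return im.copy(),d.copy(),vision.camera_info(n)
def cloud(d,c):
    h,w=d.shape
    uv=np.stack(np.meshgrid(np.arange(w),np.arange(h)),-1).reshape(-1,1,2).astype(np.float64)
    K=np.array([[c['fx'],0,c['cx']],[0,c['fy'],c['cy']],[0,0,1]])
    n=cv2.undistortPoints(uv,K,np.array(c['distortion'],float)).reshape(h,w,2)
    P=np.dstack([n[...,0]*d,n[...,1]*d,d])
    X=(P-np.array(c['t']).reshape(3))@np.array(c['R'])
    X[d==0]=np.nan
    return X
E
python3 - <<'E'
from h import *
for n in('scene','top'):
    im,d,c=shot(n); np.savez(n+'.npz',im=im,d=d); cv2.imwrite(f'pics/{n}0.png',im[...,::-1]); print(n,c)
o=get_obs();print(o)
E
```

```text
pics
scene {'fx': 420.90087720119936, 'fy': 420.90087720119936, 'cx': 279.7598920126533, 'cy': 205.4848114984392, 'distortion': array([0.0031121, 0.       , 0.       , 0.       , 0.       ]), 'R': array([[ 0.58522897, -0.81083568, -0.00724962],
       [-0.6100268 , -0.43436781, -0.66271556],
       [ 0.53420442,  0.39226281, -0.74883612]]), 't': array([-308.19779026,  369.13140375,  822.64571458])}
top {'fx': 401.2909905708507, 'fy': 401.2909905708507, 'cx': 283.03191815721897, 'cy': 206.49142501049488, 'distortion': array([-0.06901273,  0.        ,  0.        ,  0.        ,  0.        ]), 'R': array([[-0.01063121, -0.99985795,  0.01307902],
       [-0.98497104,  0.00821616, -0.17252404],
       [ 0.17239207, -0.01471659, -0.98491847]]), 't': array([ 29.12539532, 555.88099357, 921.61976312])}
{'clock': 0.1, 'q': array([ 1.10387506e+00,  2.45765693e-01,  1.55892354e+00, -1.97485733e-05,
        1.33868426e+00, -1.74086888e-01]), 'qd': array([-6.18568411e-04, -4.54692571e-05, -3.12184890e-03, -8.53672131e-04,
       -1.10609322e-03,  1.52882328e-03]), 'effort': array([ 1.25136494e-04, -4.30666351e+01, -3.27131510e+01, -1.77779730e-04,
        2.79826127e-03, -1.67107373e-05]), 'tcp_pos': array([187.39679676, 621.88047949, 238.25987702]), 'tool_rot': array([ 1.45892288e-01,  9.89300080e-01, -8.48100172e-04, -2.71402995e-04]), 'contact_force': array([-0.12904694,  0.37143356,  0.93679784]), 'moment': array([ 0.0186874 , -0.03083089, -0.01889315]), 'gripper_force': 0.0, 'width': 85.57845435334674}
```

View pics/top0.png

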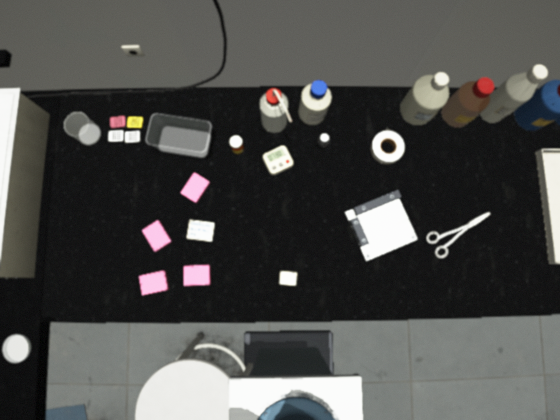

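View pics/scene0.png

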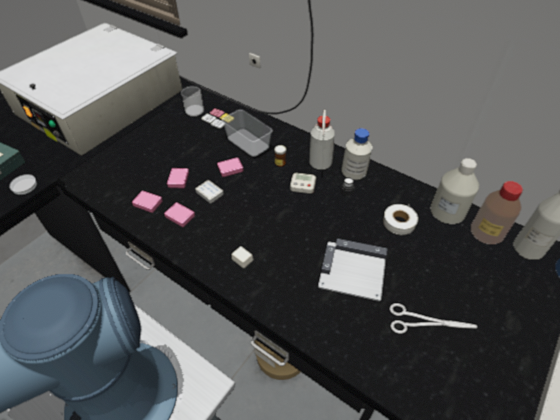

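The white labelled box at top (201,230) / scene (208,190) fits the description. Look-alikes at the top camera:
- pink boxes: (195,187), (156,235), (153,283), (197,275)
- timer: (278,160)
- wax block: (288,278)

The jig is at about (380,228), with the long fence on the image-top side and the short fence on the image-left side. Next I measure poses.

Run:
```python
from h import *
z=np.load('top.npz');im,d=z['im'],z['d'];c=vision.camera_info('top');X=cloud(d,c)
def rect(m,name):
    n,l,s,ce=cv2.connectedComponentsWithStats(m.astype(np.uint8))
    for i in range(1,n):
        if s[i,4]<60: continue
        p=X[l==i]; p=p[~np.isnan(p[:,0])]
        r=cv2.minAreaRect(p[:,:2].astype(np.float32)); print(name,ce[i].round(),s[i,4],'z',np.median(p[:,2]).round(1),np.percentile(p[:,2],95).round(1),[np.round(v,1) for v in r], cv2.boxPoints(r).round(0).tolist() if name=='jig' else '')
W=np.zeros(d.shape,bool);W[90:318,50:540]=1
rect(W&(X[...,2]>6)&(X[...,2]<60),'obj')
J=np.zeros(d.shape,bool);J[185:265,335:425]=1
rect(J&(X[...,2]>4),'jig'); rect(J&(X[...,2]>20),'jig'); rect(J&(X[...,2]>4)&(im.min(2)>150),'jig')
a=cv2.resize(im[180:290,150:260],(440,440),interpolation=cv2.INTER_CUBIC);b=cv2.resize(im[180:270,335:425],(440,440),interpolation=cv2.INTER_CUBIC)
cv2.imwrite('pics/crop.png',np.hstack([a,b])[:, :800,::-1])
```

```text
obj [148.  91.] 87 z 8.9 14.6 [array([879.9, 377.7]), array([130.6,   7.9]), np.float64(88.7)] 
obj [62. 94.] 65 z 9.7 14.5 [array([877.5, 615. ]), array([ 8.6, 70.9]), np.float64(3.5)] 
obj [412. 114.] 341 z 33.6 57.7 [array([ 803.8, -320.6]), array([88.9, 38.6]), np.float64(53.9)] 
obj [452. 116.] 327 z 33.0 58.1 [array([ 798.2, -429. ]), array([80.5, 35.1]), np.float64(44.6)] 
obj [310. 116.] 224 z 34.4 58.2 [array([799.5, -48.8]), array([71.9, 31.6]), np.float64(72.1)] 
obj [525. 118.] 372 z 33.8 56.6 [array([ 790.4, -632.2]), array([82.1, 31.1]), np.float64(44.6)] 
obj [491. 115.] 238 z 32.5 56.0 [array([ 799.8, -533.4]), array([56.7, 17.7]), np.float64(64.0)] 
obj [ 77. 124.] 256 z 35.5 57.7 [array([775.5, 550.4]), array([23.5, 55.8]), np.float64(52.4)] 
obj [116. 121.] 72 z 7.4 9.6 [array([795.6, 459.9]), array([27.2, 38.2]), np.float64(7.5)] 
obj [135. 122.] 71 z 7.4 9.9 [array([793.4, 412.4]), array([28.4, 36.1]), np.float64(2.4)] 
obj [176. 133.] 934 z 34.7 57.4 [array([739.7, 280.3]), array([145.9,  79.6]), np.float64(80.6)] 
obj [275. 126.] 177 z 33.7 56.6 [array([774.2, 
[... 1174 characters left out ...]
.8, 32.7]), np.float64(83.6)] 
jig [381. 225.] 2976 z 8.8 29.2 [array([ 513.7, -222.1]), array([138.3, 143.9]), np.float64(21.3)] [[423.0, -180.0], [475.0, -314.0], [604.0, -264.0], [552.0, -130.0]]
jig [377. 202.] 402 z 27.7 30.7 [array([ 569.1, -211. ]), array([ 20.2, 124. ]), np.float64(21.3)] [[537.0, -157.0], [582.0, -272.0], [601.0, -265.0], [556.0, -150.0]]
jig [359. 231.] 255 z 27.7 30.6 [array([ 496.4, -163. ]), array([71.7, 20.8]), np.float64(21.5)] [[459.0, -166.0], [467.0, -186.0], [534.0, -159.0], [526.0, -140.0]]
jig [383. 228.] 2366 z 8.2 12.7 [array([ 513.1, -222.8]), array([132.6, 143.2]), np.float64(21.2)] [[425.0, -180.0], [477.0, -313.0], [601.0, -266.0], [549.0, -132.0]]
```

View pics/crop.png

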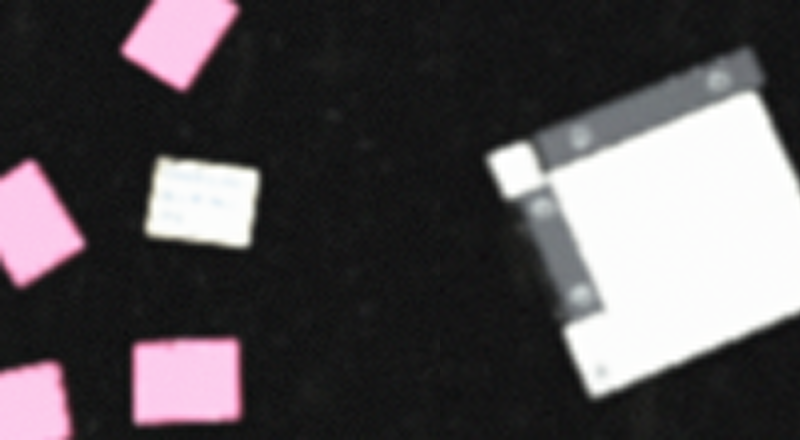

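The crop confirms it: the only white labelled box of that shape is at crop (202,202), and its neighbours are pink. The jig's inner corner is at crop (548,178).

My plan has three steps:
1. Grip the box's -y end across its width.
2. Lever it upright over the long fence.
3. Regrip high and press it into the corner.

```bash
cat >> h.py <<'E'
def plan(goal,yawx,n):
    """rows to reach world goal (mm), tool-x yaw (deg), in n rows"""
    from scipy.spatial.transform import Rotation as Ro
    o=get_obs();R=Ro.from_quat(o['tool_rot']).as_matrix();p=o['tcp_pos']
    y0=np.degrees(np.arctan2(R[1,0],R[0,0]));dy=(yawx-y0+180)%360-180
    D=(np.array(goal)-p)/n
    print('pos',p.round(1),'yaw',y0.round(2),'D',(R.T@(np.array(goal)-p)).round(1),'dyaw',round(dy,2),'tilt',R[:,2].round(4),'w',round(o['width'],1))
    s=-dy/n/4
    T=[]
    for i in range(n):
        t=np.radians(y0+dy*i/n); x=np.array([np.cos(t),np.sin(t)]); y=np.array([np.sin(t),-np.cos(t)])
        T.append([round(float(D[:2]@x)/25,3),round(float(D[:2]@y)/25,3),round(float(-D[2])/25,3)])
    for k in range(0,n,8): print(T[k:k+8])
    print('spin',round(s,3))
E
python3 -c "
from h import *
plan([501.6,208.8,200],82.8,24)"
```

```text
pos [187.4 621.9 238.3] yaw 163.22 D [-420.1 -304.7   38.7] dyaw -80.42 tilt [-8.0e-04 -1.6e-03 -1.0e+00] w 85.6
[[-0.7, -0.508, 0.064], [-0.729, -0.466, 0.064], [-0.755, -0.423, 0.064], [-0.778, -0.378, 0.064], [-0.799, -0.332, 0.064], [-0.817, -0.285, 0.064], [-0.832, -0.236, 0.064], [-0.844, -0.187, 0.064]]
[[-0.854, -0.138, 0.064], [-0.861, -0.088, 0.064], [-0.864, -0.037, 0.064], [-0.865, 0.014, 0.064], [-0.863, 0.064, 0.064], [-0.857, 0.114, 0.064], [-0.849, 0.164, 0.064], [-0.838, 0.214, 0.064]]
[[-0.824, 0.262, 0.064], [-0.808, 0.31, 0.064], [-0.788, 0.357, 0.064], [-0.766, 0.402, 0.064], [-0.741, 0.446, 0.064], [-0.714, 0.489, 0.064], [-0.684, 0.53, 0.064], [-0.652, 0.569, 0.064]]
spin 0.838
```

Request:
carry_out:
  fingers: [0.75, 0.75, 0.75, 0.75, 0.75, 0.75, 0.75, 0.75]
  translation:
    - [-0.7, -0.51, 0.06]
    - [-0.73, -0.47, 0.06]
    - [-0.76, -0.42, 0.06]
    - [-0.78, -0.38, 0.06]
    - [-0.8, -0.33, 0.06]
    - [-0.82, -0.28, 0.06]
    - [-0.83, -0.24, 0.06]
    - [-0.84, -0.19, 0.06]
  spin: [0.84, 0.84, 0.84, 0.84, 0.84, 0.84, 0.84, 0.84]

```text
clock: 1.1
tcp_pos: [293.2, 483.3, 227.2]
tool_rot: [0.374, 0.928, 0.0, 0.0]
contact_force: [0.4, 0.3, -0.1]
width: 64.6
gripper_force: 0.0
```

Request:
carry_out:
  fingers: [0.75, 0.75, 0.75, 0.75, 0.75, 0.75, 0.75, 0.75]
  translation:
    - [-0.85, -0.14, 0.06]
    - [-0.86, -0.09, 0.06]
    - [-0.86, -0.04, 0.06]
    - [-0.86, 0.01, 0.06]
    - [-0.86, 0.06, 0.06]
    - [-0.86, 0.11, 0.06]
    - [-0.85, 0.16, 0.06]
    - [-0.84, 0.21, 0.06]
  spin: [0.84, 0.84, 0.84, 0.84, 0.84, 0.84, 0.84, 0.84]

```text
clock: 2.1
tcp_pos: [396.7, 345.2, 215.2]
tool_rot: [0.579, 0.815, 0.0, 0.0]
contact_force: [0.4, -0.4, 1.0]
width: 64.0
gripper_force: 0.0
```

Request:
carry_out:
  fingers: [0.75, 0.75, 0.75, 0.75, 0.75, 0.75, 0.75, 0.75]
  translation:
    - [-0.82, 0.26, 0.06]
    - [-0.81, 0.31, 0.06]
    - [-0.79, 0.36, 0.06]
    - [-0.77, 0.4, 0.06]
    - [-0.74, 0.45, 0.06]
    - [-0.71, 0.49, 0.06]
    - [-0.68, 0.53, 0.06]
    - [-0.65, 0.57, 0.06]
  spin: [0.84, 0.84, 0.84, 0.84, 0.84, 0.84, 0.84, 0.84]

```text
clock: 3.1
tcp_pos: [501.1, 207.3, 203.2]
tool_rot: [0.753, 0.658, 0.0, 0.0]
contact_force: [-0.4, -0.1, 0.2]
width: 64.3
gripper_force: 0.0
```

```bash
python3 -c "
from h import *
plan([501.6,208.8,60],82.8,7)"
```

```text
pos [501.1 207.3 203.2] yaw 82.36 D [  1.6   0.3 143.2] dyaw 0.44 tilt [ 1.e-04  0.e+00 -1.e+00] w 64.3
[[0.009, 0.002, 0.819], [0.009, 0.002, 0.819], [0.009, 0.002, 0.819], [0.009, 0.002, 0.819], [0.009, 0.002, 0.819], [0.009, 0.002, 0.819], [0.009, 0.002, 0.819]]
spin -0.016
```

Request:
carry_out:
  fingers: [0.75, 0.75, 0.75, 0.75, 0.75, 0.75, 0.75, 0.75]
  translation:
    - [0.06, 0, 0.9]
    - [0, 0, 1]
    - [0, 0, 1]
    - [0, 0, 1]
    - [0, 0, 1]
    - [0, 0, 1]
    - [0, 0, 1]
    - [0, 0, 0.6]
  spin: [-0.11, 0, 0, 0, 0, 0, 0, 0]

```text
clock: 4.1
tcp_pos: [500.3, 209.4, 14.5]
tool_rot: [0.749, 0.662, -0.001, -0.0]
contact_force: [0.1, -0.3, -0.2]
width: 63.9
gripper_force: 0.0
```

Run:
```python
from h import *
a,_,_=shot('scene')
cv2.imwrite('pics/s1.png',cv2.resize(a[120:260,130:310],(720,560),interpolation=cv2.INTER_CUBIC)[...,::-1])
```

```text
(no output)
```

View pics/s1.png

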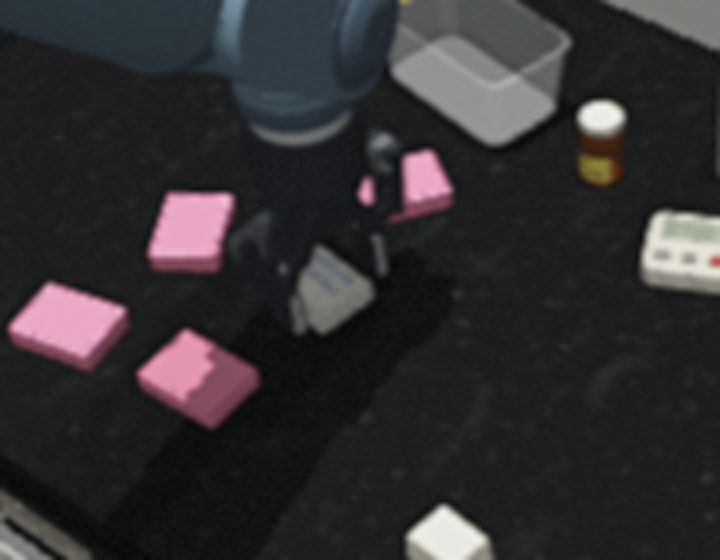

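The fingers, at (298,310) and (378,255), straddle the near end of the white box at (335,290). I lower a little and close gently.

Request:
carry_out:
  fingers: [0.75, 0.4, 0.4, 0.4, 0.4, 0.4]
  translation:
    - [0, 0, 0.16]
    - [0, 0, 0]
    - [0, 0, 0]
    - [0, 0, 0]
    - [0, 0, 0]
    - [0, 0, 0]
  spin: [0, 0, 0, 0, 0, 0]
  squeeze: 20

```text
clock: 4.9
tcp_pos: [501.5, 210.2, 12.7]
tool_rot: [0.749, 0.663, 0.001, 0.0]
contact_force: [-0.7, -0.0, 5.4]
width: 45.4
gripper_force: 21.6
```

Request:
carry_out:
  fingers: [0.4, 0.4, 0.4, 0.4]
  translation:
    - [0, 0, -0.5]
    - [0, 0, -1]
    - [0, 0, -1]
    - [0, 0, -0.8]
  spin: [0, 0, 0, 0]

```text
clock: 5.4
tcp_pos: [500.7, 210.1, 95.6]
tool_rot: [0.749, 0.663, 0.0, 0.0]
contact_force: [1.0, -0.2, -0.8]
width: 45.4
gripper_force: 20.9
```

```bash
python3 -c "
from h import *
print(get_obs()['gripper_force'])
plan([521.9,-230.8,75],21.3,24)"
```

```text
20.943353176116943
pos [500.7 210.1  95.6] yaw 83.03 D [-435.    74.6   20.6] dyaw -61.73 tilt [ 5.e-04  1.e-04 -1.e+00] w 45.4
[[-0.725, 0.124, 0.034], [-0.719, 0.157, 0.034], [-0.711, 0.189, 0.034], [-0.702, 0.221, 0.034], [-0.691, 0.252, 0.034], [-0.679, 0.283, 0.034], [-0.666, 0.313, 0.034], [-0.651, 0.342, 0.034]]
[[-0.635, 0.371, 0.034], [-0.618, 0.399, 0.034], [-0.599, 0.427, 0.034], [-0.58, 0.453, 0.034], [-0.559, 0.479, 0.034], [-0.537, 0.503, 0.034], [-0.513, 0.527, 0.034], [-0.489, 0.549, 0.034]]
[[-0.464, 0.571, 0.034], [-0.438, 0.591, 0.034], [-0.411, 0.61, 0.034], [-0.383, 0.628, 0.034], [-0.355, 0.644, 0.034], [-0.325, 0.66, 0.034], [-0.296, 0.674, 0.034], [-0.265, 0.686, 0.034]]
spin 0.643
```

Request:
carry_out:
  fingers: [0.4, 0.4, 0.4, 0.4, 0.4, 0.4, 0.4, 0.4]
  translation:
    - [-0.72, 0.12, 0]
    - [-0.72, 0.16, 0]
    - [-0.71, 0.19, 0]
    - [-0.7, 0.22, 0]
    - [-0.69, 0.25, 0]
    - [-0.68, 0.28, 0]
    - [-0.67, 0.31, 0]
    - [-0.65, 0.34, 0]
  spin: [0.64, 0.64, 0.64, 0.64, 0.64, 0.64, 0.64, 0.64]

```text
clock: 6.4
tcp_pos: [507.8, 62.0, 94.3]
tool_rot: [0.855, 0.518, 0.0, 0.0]
contact_force: [0.0, -0.1, -0.0]
width: 45.6
gripper_force: 20.9
```

Request:
carry_out:
  fingers: [0.4, 0.4, 0.4, 0.4, 0.4, 0.4, 0.4, 0.4]
  translation:
    - [-0.64, 0.37, 0]
    - [-0.62, 0.4, 0]
    - [-0.6, 0.43, 0]
    - [-0.58, 0.45, 0]
    - [-0.56, 0.48, 0]
    - [-0.54, 0.5, 0]
    - [-0.51, 0.53, 0]
    - [-0.49, 0.55, 0]
  spin: [0.64, 0.64, 0.64, 0.64, 0.64, 0.64, 0.64, 0.64]

```text
clock: 7.4
tcp_pos: [515.1, -85.2, 94.3]
tool_rot: [0.934, 0.357, -0.0, -0.0]
contact_force: [0.2, 0.2, -1.1]
width: 45.3
gripper_force: 20.9
```

Request:
carry_out:
  fingers: [0.4, 0.4, 0.4, 0.4, 0.4, 0.4, 0.4, 0.4]
  translation:
    - [-0.46, 0.57, 0]
    - [-0.44, 0.59, 0]
    - [-0.41, 0.61, 0]
    - [-0.38, 0.63, 0]
    - [-0.35, 0.64, 0]
    - [-0.32, 0.66, 0]
    - [-0.3, 0.67, 0]
    - [-0.26, 0.69, 0]
  spin: [0.64, 0.64, 0.64, 0.64, 0.64, 0.64, 0.64, 0.64]

```text
clock: 8.4
tcp_pos: [523.0, -231.8, 94.3]
tool_rot: [0.983, 0.186, -0.0, -0.0]
contact_force: [-0.0, -0.5, -0.3]
width: 45.1
gripper_force: 20.9
```

Run:
```python
from h import *
plan([521.9,-230.8,55],21.3,2)
a,_,_=shot('scene')
cv2.imwrite('pics/s2.png',cv2.resize(a[190:330,270:450],(720,560),interpolation=cv2.INTER_CUBIC)[...,::-1])
```

```text
pos [ 523.  -231.8   94.3] yaw 21.41 D [-0.7 -1.3 39.3] dyaw -0.11 tilt [-0.  0. -1.] w 45.1
[[-0.014, -0.026, 0.786], [-0.014, -0.026, 0.786]]
spin 0.014
```

View pics/s2.png

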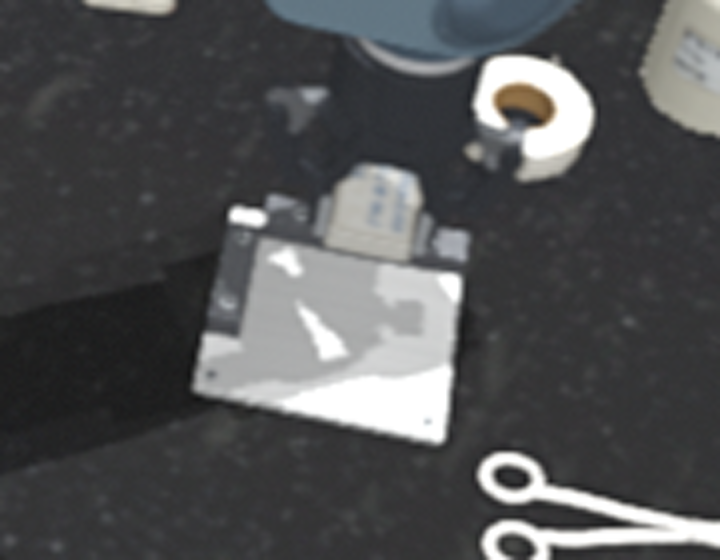

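The box is held level at (375,210) with its free end over the long fence. Now I lower it so the fence edge starts to turn it up.

Request:
carry_out:
  fingers: [0.4, 0.4, 0.4, 0.4, 0.4, 0.4, 0.4, 0.4]
  translation:
    - [0, 0, 1]
    - [0, 0, 0.9]
    - [0, 0, 0.12]
    - [0, 0, 0.12]
    - [0, 0, 0.12]
    - [0, 0, 0.12]
    - [0, 0, 0.12]
    - [0, 0, 0]
  spin: [0, 0, 0, 0, 0, 0, 0, 0]

```text
clock: 9.45
tcp_pos: [523.4, -231.6, 32.9]
tool_rot: [0.982, 0.187, 0.0, 0.001]
contact_force: [-4.1, -2.9, 4.4]
width: 45.2
gripper_force: 22.1
```

Request:
carry_out:
  fingers: [0.4, 0.4, 0.4, 0.4, 0.4, 0.4]
  translation:
    - [0.15, 0, 0.05]
    - [0.15, 0, 0.04]
    - [0.15, 0, 0]
    - [0.15, 0, 0]
    - [0.15, 0, 0]
    - [0, 0, 0]
  spin: [0, 0, 0, 0, 0, 0]

```text
clock: 10.2
tcp_pos: [539.5, -224.6, 30.7]
tool_rot: [0.982, 0.188, -0.002, 0.0]
contact_force: [-10.6, -3.5, 11.6]
width: 45.4
gripper_force: 24.8
```

Run:
```python
from h import *
a,_,_=shot('scene')
cv2.imwrite('pics/s3.png',cv2.resize(a[190:330,270:450],(720,560),interpolation=cv2.INTER_CUBIC)[...,::-1])
```

```text
(no output)
```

View pics/s3.png

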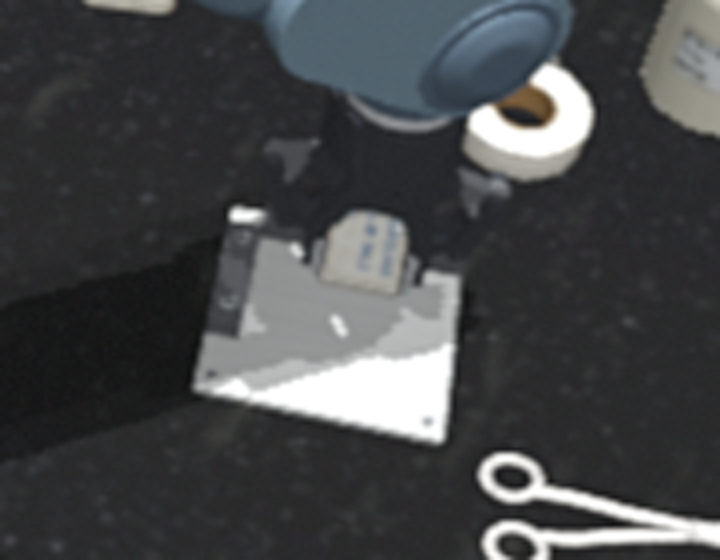

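The box at (365,250) is turning up as meant. I continue toward the fence.

Request:
carry_out:
  fingers: [0.4, 0.4, 0.4, 0.4, 0.4, 0.4]
  translation:
    - [0.12, 0, 0]
    - [0.12, 0, 0]
    - [0.12, 0, 0]
    - [0.1, 0, 0]
    - [0.06, 0, 0]
    - [0, 0, 0]
  spin: [0, 0, 0, 0, 0, 0]

```text
clock: 11.0
tcp_pos: [548.1, -221.7, 31.5]
tool_rot: [0.982, 0.189, -0.007, 0.0]
contact_force: [-29.6, -9.4, 24.5]
width: 45.2
gripper_force: 28.2
```

Run:
```python
from h import *
a,d,c=shot('scene')
cv2.imwrite('pics/s4.png',cv2.resize(a[190:330,270:450],(720,560),interpolation=cv2.INTER_CUBIC)[...,::-1])
# box upper face normal in jig frame
X=cloud(d,c);J=np.array([[.9314,.364,0],[-.364,.9314,0],[0,0,1]])
P=(X-np.array([537.5,-158.2,0]))@J.T
m=(P[...,1]>-75)&(P[...,1]<-48)&(P[...,0]>-45)&(P[...,0]<40)&(P[...,2]>15)&(P[...,2]<80)&(a.min(2)>90)
q=P[m];print(m.sum(),q.min(0).round(),q.max(0).round());print(np.c_[q[::max(1,len(q)//25)]].round(0).tolist())
```

```text
233 [-32. -75.  17.] [ 13. -48.  49.]
[[8.0, -53.0, 47.0], [5.0, -53.0, 47.0], [10.0, -74.0, 47.0], [7.0, -68.0, 45.0], [5.0, -61.0, 41.0], [-1.0, -55.0, 43.0], [-4.0, -48.0, 41.0], [0.0, -69.0, 43.0], [-4.0, -62.0, 41.0], [-6.0, -56.0, 38.0], [-10.0, -49.0, 37.0], [-7.0, -70.0, 40.0], [-9.0, -64.0, 37.0], [-14.0, -57.0, 37.0], [-18.0, -51.0, 36.0], [-15.0, -71.0, 39.0], [-21.0, -64.0, 41.0], [-20.0, -58.0, 34.0], [-26.0, -52.0, 36.0], [-20.0, -72.0, 34.0], [-26.0, -66.0, 37.0], [-28.0, -57.0, 32.0], [-31.0, -51.0, 29.0], [-26.0, -71.0, 30.0], [-30.0, -65.0, 29.0], [-30.0, -65.0, 26.0]]
```

View pics/s4.png

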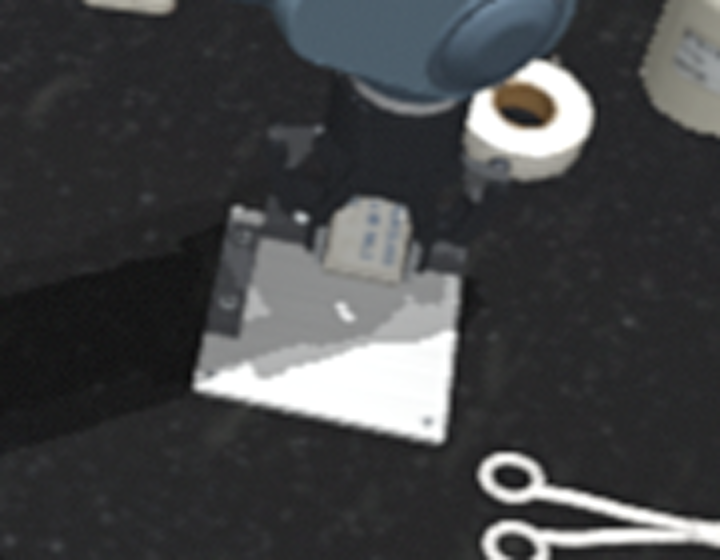

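The angle is stuck near 25°: the lever is short, so the box slides in the grip instead of turning. I'll lean it on the fence edge, regrip its upper end, and swing it up with its foot braced against the long fence's outer face, where the lever is long.

Request:
carry_out:
  fingers: [0.4, 0.4, 0.4, 0.4, 0.4, 0.4]
  translation:
    - [-0.2, 0, 0]
    - [-0.2, 0, 0]
    - [-0.2, 0, 0.04]
    - [0, 0, 0.1]
    - [0, 0, 0]
    - [0, 0, 0]
  spin: [0, 0, 0, 0, 0, 0]

```text
clock: 11.8
tcp_pos: [538.3, -224.5, 26.7]
tool_rot: [0.982, 0.188, -0.001, -0.0]
contact_force: [-5.8, 1.2, 9.2]
width: 45.6
gripper_force: 27.0
```

```bash
cat >> h.py <<'E'
J=np.array([[.9314,.364,0],[-.364,.9314,0],[0,0,1]]);O=np.array([537.5,-158.2,0])
def jig(p): return (np.asarray(p)-O)@J.T
def side(n='scene',lo=(-70,-100,12),hi=(90,-20,100),br=90):
    "points of white things in the jig frame, profile in x-z"
    a,d,c=shot(n);P=jig(cloud(d,c))
    m=np.all((P>lo)&(P<hi),-1)&(a.min(2)>br)
    q=P[m]; print(n,m.sum(),'y',np.percentile(q[:,1],[2,50,98]).round(1))
    for x0 in range(lo[0],hi[0],4):
        s=q[(q[:,0]>=x0)&(q[:,0]<x0+4)]
        if len(s)>2: print(x0+2,len(s),'z',np.percentile(s[:,2],[5,50,95]).round(1))
    print('tcp jig',jig(get_obs()['tcp_pos']).round(1))
    return a
E
python3 -c "
from h import *
side(hi=(40,-20,70))"
```

```text
scene 424 y [-91.6 -64.4 -34.9]
-44 6 z [26.3 27.9 29.9]
-40 53 z [17.  26.1 44.1]
-36 84 z [16.5 29.1 51.7]
-32 46 z [26.4 29.7 41. ]
-28 37 z [28.8 31.9 36.2]
-24 31 z [29.6 32.6 35.6]
-20 39 z [31.5 34.6 37.9]
-16 31 z [32.6 36.6 38.6]
-12 36 z [34.  38.1 40.6]
-8 29 z [36.7 40.2 42. ]
-4 24 z [38.2 41.6 43.9]
0 8 z [40.  41.4 43.3]
tcp jig [-23.4 -62.   26.7]
```

Request:
carry_out:
  fingers: [0.75, 0.75, 0.75, 0.75, 0.75, 0.75, 0.75, 0.75]
  translation:
    - [0, 0, 0]
    - [0, 0, 0]
    - [0, 0, 0]
    - [0, 0, -0.5]
    - [0, 0, -0.5]
    - [0, 0, -0.5]
    - [0, 0, -0.5]
    - [0, 0, 0]
  spin: [0, 0, 0, 0, 0, 0, 0, 0]

```text
clock: 12.85
tcp_pos: [539.5, -225.0, 77.8]
tool_rot: [0.982, 0.187, 0.001, 0.001]
contact_force: [-0.9, 0.0, 0.7]
width: 63.8
gripper_force: 0.0
```

```bash
python3 -c "
from h import *
side(hi=(40,-20,70))"
```

```text
scene 568 y [-95.4 -64.  -39.1]
-40 33 z [15.1 19.1 21.7]
-36 45 z [18.9 22.3 25.9]
-32 39 z [20.6 24.4 27.6]
-28 38 z [24.8 27.3 31.3]
-24 41 z [24.3 29.  33. ]
-20 41 z [28.5 32.8 35.2]
-16 40 z [30.8 35.2 38.6]
-12 37 z [33.3 37.2 41.1]
-8 39 z [35.8 39.7 42.6]
-4 50 z [25.3 42.7 46. ]
0 49 z [23.9 44.6 48.9]
4 44 z [23.8 46.8 49.8]
8 53 z [23.6 48.5 52.3]
12 15 z [24.2 48.6 50.6]
16 4 z [23.9 24.5 26.2]
tcp jig [-22.9 -62.3  76.8]
```

It leans stably at about 32°, with the upper end at jig x≈11–19. I regrip that end.

Request:
carry_out:
  fingers: [0.75, 0.75, 0.75, 0.75, 0.4, 0.4, 0.4, 0.4]
  translation:
    - [0.62, 0, 0]
    - [0.62, 0, 0]
    - [0, 0, 0.65]
    - [0, 0, 0.65]
    - [0, 0, 0]
    - [0, 0, 0]
    - [0, 0, 0]
    - [0, 0, 0]
  spin: [0, 0, 0, 0, 0, 0, 0, 0]
  squeeze: 20

```text
clock: 13.9
tcp_pos: [567.6, -213.3, 44.1]
tool_rot: [0.982, 0.187, 0.0, 0.0]
contact_force: [0.0, -1.2, -0.6]
width: 45.2
gripper_force: 26.3
```

Request:
carry_out:
  fingers: [0.4, 0.4, 0.4, 0.4, 0.4, 0.4, 0.4, 0.4]
  translation:
    - [0, 0, -0.4]
    - [0, 0, -0.8]
    - [0, 0, -0.8]
    - [0.8, 0, 0]
    - [0.9, 0, 0]
    - [0.9, 0, 0]
    - [0.6, 0, 0]
    - [0, 0, 0]
  spin: [0, 0, 0, 0, 0, 0, 0, 0]

```text
clock: 14.9
tcp_pos: [642.6, -183.4, 94.5]
tool_rot: [0.982, 0.188, 0.0, 0.0]
contact_force: [1.2, 0.1, -0.4]
width: 45.1
gripper_force: 26.3
```

Run:
```python
from h import *
a=side(lo=(20,-100,20),hi=(140,-20,140))
cv2.imwrite('pics/s5.png',cv2.resize(a[170:310,290:470],(720,560),interpolation=cv2.INTER_CUBIC)[...,::-1])
```

```text
scene 540 y [-89.3 -63.9 -36.7]
38 3 z [72.2 72.9 74.3]
42 27 z [69.7 72.3 75.5]
46 51 z [64.3 74.6 78.4]
50 42 z [73.6 77.9 81.8]
54 35 z [77.1 80.2 83.4]
58 40 z [78.5 83.1 86.3]
62 34 z [81.9 85.4 89.6]
66 37 z [84.  87.8 91.1]
70 34 z [85.9 90.2 94.4]
74 61 z [ 89.5  93.9 117.2]
78 61 z [ 90.6  96.4 119.1]
82 31 z [ 94.9  98.4 100.2]
86 40 z [ 96.9 100.6 103.6]
90 37 z [ 98.9 103.3 105. ]
94 7 z [102.5 103.4 103.9]
tcp jig [ 87.9 -61.6  94. ]
```

View pics/s5.png

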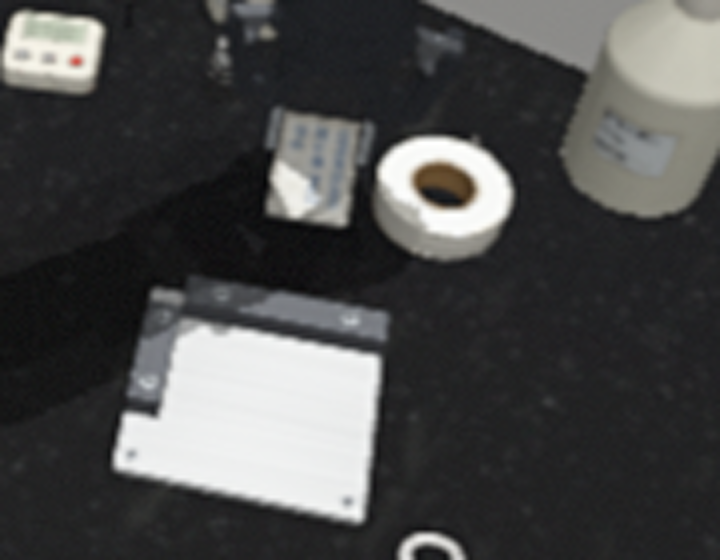

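The box is held by its upper end at (318,170) and still tilted about 32°. The tape and timer are clear. I bring its foot down by the outer face of the long fence.

Request:
carry_out:
  fingers: [0.4, 0.4, 0.4, 0.4, 0.4, 0.4, 0.4, 0.4]
  translation:
    - [0, 0, 1]
    - [0, 0, 0.9]
    - [0, 0, 0.2]
    - [-0.3, 0, 0]
    - [-0.3, 0, 0]
    - [-0.12, 0, 0]
    - [-0.12, 0, 0]
    - [0, 0, 0]
  spin: [0, 0, 0, 0, 0, 0, 0, 0]

```text
clock: 15.95
tcp_pos: [622.3, -191.5, 41.4]
tool_rot: [0.982, 0.187, 0.0, 0.0]
contact_force: [0.3, -0.4, -0.3]
width: 45.5
gripper_force: 26.3
```

Request:
carry_out:
  fingers: [0.4, 0.4, 0.4]
  translation:
    - [-0.08, 0, 0]
    - [-0.08, 0, 0]
    - [0, 0, 0]
  spin: [0, 0, 0]

```text
clock: 16.32
tcp_pos: [621.1, -192.4, 42.5]
tool_rot: [0.982, 0.187, 0.003, 0.001]
contact_force: [7.0, 2.4, -0.6]
width: 45.4
gripper_force: 24.7
```

Contact (7 N). Now the upward arc.

Request:
carry_out:
  fingers: [0.4, 0.4, 0.4, 0.4, 0.4, 0.4, 0.4]
  translation:
    - [-0.07, 0, -0.18]
    - [-0.09, 0, -0.18]
    - [-0.1, 0, -0.17]
    - [-0.11, 0, -0.16]
    - [-0.12, 0, -0.15]
    - [-0.13, 0, -0.14]
    - [0, 0, 0]
  spin: [0, 0, 0, 0, 0, 0, 0]

```text
clock: 17.2
tcp_pos: [603.3, -198.9, 65.8]
tool_rot: [0.982, 0.187, -0.001, 0.0]
contact_force: [-0.1, 0.5, -1.2]
width: 45.5
gripper_force: 22.5
```

Run:
```python
from h import *
a=side(lo=(10,-85,12),hi=(90,-40,90))
```

```text
scene 500 y [-84.  -62.2 -41.3]
12 7 z [22.  26.  27.4]
16 39 z [23.9 27.7 33.2]
20 52 z [26.6 32.7 39.3]
24 55 z [34.4 39.4 46. ]
28 50 z [40.8 45.  50.7]
32 52 z [45.9 50.6 57.2]
36 56 z [51.  56.7 62.8]
40 47 z [55.8 63.  68. ]
44 56 z [64.2 68.9 72.2]
48 41 z [70.1 73.6 77.1]
52 27 z [71.8 75.3 78.2]
56 8 z [73.  73.3 75. ]
60 9 z [70.6 72.1 73.2]
tcp jig [ 46.7 -61.8  65.6]
```

The box is now at about 55°. Its foot has slid near the fence top, so I drop it a bit and continue the arc.

Request:
carry_out:
  fingers: [0.4, 0.4, 0.4, 0.4, 0.4, 0.4, 0.4, 0.4]
  translation:
    - [0.1, 0, 0]
    - [0, 0, 0.4]
    - [-0.2, 0, 0]
    - [-0.14, 0, -0.12]
    - [-0.15, 0, -0.11]
    - [-0.15, 0, -0.1]
    - [-0.16, 0, -0.09]
    - [0, 0, 0]
  spin: [0, 0, 0, 0, 0, 0, 0, 0]

```text
clock: 18.25
tcp_pos: [587.6, -205.1, 66.3]
tool_rot: [0.982, 0.187, -0.0, -0.0]
contact_force: [2.3, 1.7, -0.8]
width: 45.8
gripper_force: 20.9
```

Run:
```python
from h import *
a=side(lo=(10,-85,12),hi=(90,-40,90))
```

```text
scene 438 y [-83.8 -62.7 -41.5]
16 7 z [23.7 24.7 28.3]
20 78 z [23.3 30.3 43.3]
24 95 z [30.3 43.4 55.3]
28 118 z [46.7 59.5 72.9]
32 68 z [65.4 73.3 79.1]
36 26 z [73.  77.9 79.5]
40 18 z [75.6 77.3 78.8]
44 18 z [75.3 76.8 77.7]
48 9 z [74.1 74.9 76.4]
tcp jig [ 29.6 -61.8  66.2]
```

Request:
carry_out:
  fingers: [0.4, 0.4, 0.4, 0.4, 0.4, 0.4, 0.4, 0.4]
  translation:
    - [0.1, 0, 0]
    - [0, 0, 0.3]
    - [-0.14, 0, 0]
    - [-0.14, 0, -0.07]
    - [-0.14, 0, -0.04]
    - [-0.14, 0, -0.02]
    - [-0.14, 0, 0]
    - [0, 0, 0]
  spin: [0, 0, 0, 0, 0, 0, 0, 0]

```text
clock: 19.3
tcp_pos: [573.9, -210.5, 62.1]
tool_rot: [0.982, 0.187, 0.0, 0.0]
contact_force: [2.1, 1.9, 0.2]
width: 45.2
gripper_force: 20.7
```

Run:
```python
from h import *
a=side(lo=(10,-85,12),hi=(90,-40,90))
```

```text
scene 341 y [-84.1 -63.1 -41.8]
16 140 z [28.8 54.6 74.6]
20 134 z [24.  49.9 75.5]
24 27 z [72.7 74.9 76.8]
28 21 z [73.3 74.3 75.5]
32 18 z [72.6 74.6 76.3]
tcp jig [ 14.9 -62.   62.1]
```

The box is upright, with a level top at z≈75, but it has slid toward the edge of the pads. I'll set it down on the bench behind the fence and regrip it centred.

Request:
carry_out:
  fingers: [0.4, 0.4, 0.4, 0.4, 0.4, 0.4]
  translation:
    - [0.14, 0, 0]
    - [0.12, 0, 0]
    - [0, 0, 0.2]
    - [0, 0, 0.2]
    - [0, 0, 0.14]
    - [0, 0, 0]
  spin: [0, 0, 0, 0, 0, 0]

```text
clock: 20.1
tcp_pos: [579.5, -207.9, 47.7]
tool_rot: [0.982, 0.187, -0.0, -0.0]
contact_force: [0.2, -0.6, -0.7]
width: 45.4
gripper_force: 20.7
```

Run:
```python
from h import *
a=side(lo=(10,-85,12),hi=(90,-40,90))
cv2.imwrite('pics/s6.png',cv2.resize(a[170:310,290:470],(720,560),interpolation=cv2.INTER_CUBIC)[...,::-1])
```

```text
scene 302 y [-84.1 -62.9 -41.6]
16 5 z [24.1 25.6 27.7]
20 9 z [23.4 41.7 51.6]
24 208 z [19.7 40.5 59.9]
28 30 z [32.8 59.8 62. ]
32 25 z [59.  60.5 62. ]
36 14 z [58.4 59.9 61.3]
40 11 z [57.9 58.8 60.4]
tcp jig [ 21.2 -61.8  48. ]
```

View pics/s6.png

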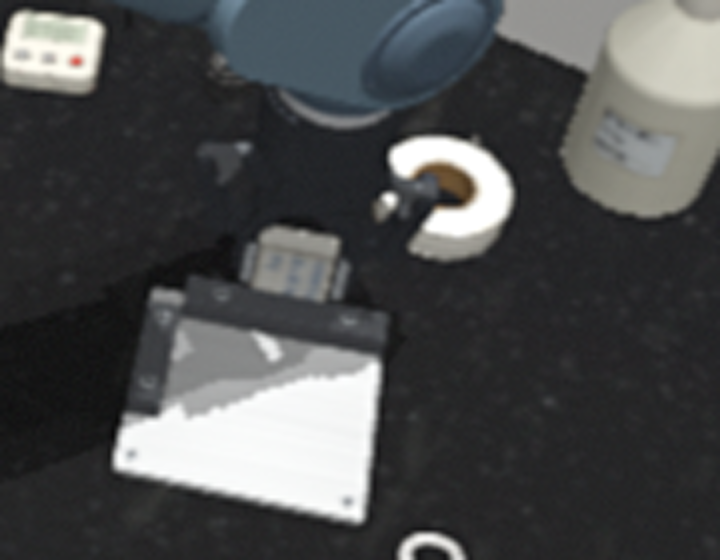

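Request:
carry_out:
  fingers: [0.4, 0.4, 0.6, 0.6, 0.6, 0.6, 0.6, 0.6]
  translation:
    - [0, 0, 0.06]
    - [0, 0, 0.03]
    - [0, 0, 0]
    - [0, 0, 0]
    - [0.25, 0, 0]
    - [0.25, 0, 0]
    - [0, 0, 0.1]
    - [0, 0, 0]
  spin: [0, 0, 0, 0, 0, 0, 0, 0]

```text
clock: 21.15
tcp_pos: [591.3, -203.2, 43.1]
tool_rot: [0.982, 0.187, -0.0, -0.0]
contact_force: [0.6, 0.1, 0.4]
width: 51.2
gripper_force: 0.0
```

Run:
```python
from h import *
a=side(lo=(10,-85,12),hi=(90,-40,90))
a=side('top',lo=(10,-95,40),hi=(90,-30,90))
```

```text
scene 296 y [-83.8 -62.7 -41.6]
16 3 z [25.2 25.5 26. ]
20 9 z [22.8 26.6 56.5]
24 194 z [19.1 40.1 59.4]
28 32 z [24.1 58.  60.7]
32 22 z [57.5 59.  61. ]
36 26 z [56.2 58.5 60.7]
40 10 z [55.8 57.5 59.1]
tcp jig [ 33.7 -61.6  43.2]Traceback (most recent call last):
  File "<stdin>", line 3, in <module>
  File "h.py", line 34, in side
    q=P[m]; print(n,m.sum(),'y',np.percentile(q[:,1],[2,50,98]).round(1))
                                ~~~~~~~~~~~~~^^^^^^^^^^^^^^^^^^
    return _quantile_unchecked(
        a, q, axis, out, overwrite_input, method, keepdims, weights)
    return _ureduce(a,
                    func=_quantile_ureduce_func,
    ...<5 lines>...
                    overwrite_input=overwrite_input,
                    method=method)
    r = func(a, **kwargs)
    result = _quantile(arr,
                       quantiles=q,
    ...<2 lines>...
                       out=out,
                       weights=wgt)
    slices_having_nans = np.isnan(arr[-1, ...])
                                  ~~~^^^^^^^^^
IndexError: index -1 is out of bounds for axis 0 with size 0
```

The box stands on its own on a short edge. I grip it firmly, lift it over the fence and bring it into the work area.

Request:
carry_out:
  fingers: [0.4, 0.4, 0.4, 0.4, 0.4, 0.4]
  translation:
    - [0, 0, 0]
    - [0, 0, 0]
    - [0, 0, 0]
    - [0, 0, -0.7]
    - [0, 0, -0.7]
    - [0, 0, -0.6]
  spin: [0, 0, 0, 0, 0, 0]
  squeeze: 40

```text
clock: 22.0
tcp_pos: [592.2, -203.8, 95.7]
tool_rot: [0.982, 0.187, 0.001, 0.001]
contact_force: [-0.9, 1.0, -0.6]
width: 45.1
gripper_force: 41.4
```

Request:
carry_out:
  fingers: [0.4, 0.4, 0.4, 0.4, 0.4, 0.4, 0.4, 0.4]
  translation:
    - [-0.54, -0.24, 0]
    - [-0.54, -0.24, 0]
    - [-0.54, -0.24, 0]
    - [-0.54, -0.24, 0]
    - [0, 0, 0.7]
    - [0, 0, 0.5]
    - [0, 0, 0.3]
    - [0, 0, 0]
  spin: [0, 0, 0, 0, 0, 0, 0, 0]

```text
clock: 23.0
tcp_pos: [532.2, -200.6, 54.9]
tool_rot: [0.982, 0.187, -0.001, -0.001]
contact_force: [0.4, 0.7, -0.2]
width: 44.9
gripper_force: 41.4
```

Run:
```python
from h import *
a=side(lo=(-60,-75,14),hi=(30,-2,100))
cv2.imwrite('pics/s7.png',cv2.resize(a[190:330,270:450],(720,560),interpolation=cv2.INTER_CUBIC)[...,::-1])
```

```text
scene 448 y [-66.6 -39.3 -12.3]
-34 54 z [43.5 65.8 81.7]
-30 283 z [16.3 44.7 70.6]
-26 45 z [19.2 69.2 72.9]
-22 24 z [68.3 69.8 71.9]
-18 33 z [68.6 69.8 72.6]
-14 8 z [67.3 69.  69.8]
tcp jig [-20.1 -38.   55.6]
```

View pics/s7.png

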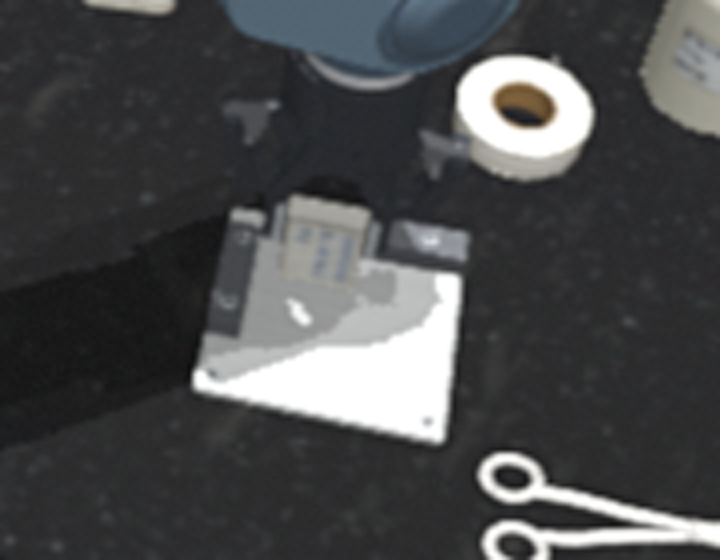

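The box stands upright at (325,240), about 4 mm over the plate and 12–15 mm from both fences. I set it down and then slide it to both fences.

Request:
carry_out:
  fingers: [0.4, 0.4, 0.4, 0.4, 0.4]
  translation:
    - [0, 0, 0.1]
    - [0, 0, 0.06]
    - [0, 0, 0.04]
    - [0, 0, 0]
    - [0, 0, 0]
  spin: [0, 0, 0, 0, 0]

```text
clock: 23.68
tcp_pos: [532.8, -201.1, 51.6]
tool_rot: [0.982, 0.187, 0.0, 0.0]
contact_force: [-2.0, 0.8, 6.0]
width: 45.1
gripper_force: 42.0
```

Request:
carry_out:
  fingers: [0.4, 0.4, 0.4, 0.4, 0.4, 0.4, 0.4]
  translation:
    - [0, 0, -0.02]
    - [0, -0.16, 0]
    - [0, -0.16, 0]
    - [0, -0.12, 0]
    - [0, -0.08, 0]
    - [0, -0.08, 0]
    - [0, 0, 0]
  spin: [0, 0, 0, 0, 0, 0, 0]

```text
clock: 24.55
tcp_pos: [527.2, -187.2, 51.7]
tool_rot: [0.982, 0.187, 0.0, 0.0]
contact_force: [0.9, -2.2, 1.5]
width: 45.0
gripper_force: 41.8
```

Run:
```python
from h import *
o=get_obs();print('tcp',jig(o['tcp_pos']).round(2),'F jig',(J@o['contact_force']).round(1))
```

```text
tcp [-20.18 -23.24  51.66] F jig [ 0.1 -2.4  1.5]
```

Request:
carry_out:
  fingers: [0.4, 0.4, 0.4, 0.4, 0.4, 0.4]
  translation:
    - [0.16, 0, 0]
    - [0.16, 0, 0]
    - [0.1, 0, 0]
    - [0.06, 0, 0]
    - [0.06, 0, 0]
    - [0, 0, 0]
  spin: [0, 0, 0, 0, 0, 0]

```text
clock: 25.3
tcp_pos: [538.5, -182.7, 51.6]
tool_rot: [0.982, 0.187, -0.002, 0.0]
contact_force: [-6.9, -5.1, 7.2]
width: 44.9
gripper_force: 42.4
```

Run:
```python
from h import *
o=get_obs();print('tcp',jig(o['tcp_pos']).round(2),'F jig',(J@o['contact_force']).round(1))
```

```text
tcp [ -8.03 -23.19  51.64] F jig [-8.3 -2.2  7.2]
```

Request:
carry_out:
  fingers: [0.4, 0.4, 0.4, 0.4, 0.4, 0.4]
  translation:
    - [0, -0.08, 0]
    - [0, -0.08, 0]
    - [0.04, -0.04, 0]
    - [0, 0, 0]
    - [0, 0, 0]
    - [0, 0, 0]
  spin: [0, 0, 0, 0, 0, 0]

```text
clock: 26.05
tcp_pos: [538.8, -181.9, 52.1]
tool_rot: [0.982, 0.188, -0.0, 0.005]
contact_force: [-4.4, -20.4, -1.6]
width: 45.4
gripper_force: 41.9
```

Run:
```python
from h import *
o=get_obs();print('tcp',jig(o['tcp_pos']).round(2),'F jig',(J@o['contact_force']).round(1))
# fit front wide face plane and top
a,d,c=shot('scene');P=jig(cloud(d,c))
m=np.all((P>[-24,-42,20])&(P<[-11,-6,64]),-1)&(a.min(2)>90)
q=P[m];A=np.c_[q[:,1:]-q[:,1:].mean(0),np.ones(len(q))]
for _ in range(3):
    k,*_r=np.linalg.lstsq(A,q[:,0],rcond=None);r=abs(q[:,0]-A@k);g=r<2.5*np.median(r)+.1;q,A=q[g],A[g]
print(len(q),'dx/dy,dx/dz deg',np.degrees(k[:2]).round(1),'x',k[2].round(1))
side(lo=(-40,-60,20),hi=(20,-2,90))
cv2.imwrite('pics/s8.png',cv2.resize(a[190:330,270:450],(720,560),interpolation=cv2.INTER_CUBIC)[...,::-1])
```

```text
tcp [ -7.4  -22.59  52.08] F jig [-11.5 -17.4  -1.6]
161 dx/dy,dx/dz deg [-0.1  1.3] x -17.3
scene 362 y [-51.5 -26.6  -3. ]
-22 17 z [48.8 60.7 78.9]
-18 229 z [22.6 44.9 66.9]
-14 49 z [35.1 66.2 69.1]
-10 23 z [64.  66.7 68.7]
-6 29 z [64.8 66.4 68.7]
-2 14 z [50.1 66.4 67.3]
tcp jig [ -7.4 -22.6  52.1]
```

View pics/s8.png

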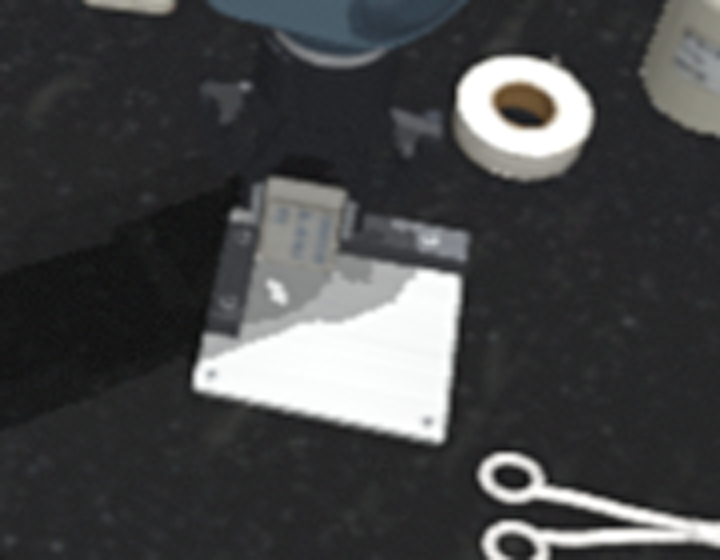

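The box at (300,220) sits in the corner, touching both fences. I add a touch more push on the long fence and let it settle.

Request:
carry_out:
  fingers: [0.4, 0.4, 0.4, 0.4, 0.4]
  translation:
    - [0.05, 0, 0.03]
    - [0, 0, 0]
    - [0, 0, 0]
    - [0, 0, 0]
    - [0, 0, 0]
  spin: [0, 0, 0, 0, 0]

```text
clock: 26.78
tcp_pos: [540.0, -181.4, 52.1]
tool_rot: [0.982, 0.188, -0.001, 0.005]
contact_force: [-6.5, -19.1, 4.5]
width: 45.0
gripper_force: 42.8
```

Run:
```python
from h import *
o=get_obs();F=J@o['contact_force'];print('tcp',jig(o['tcp_pos']).round(2),'F jig',F.round(1),o['gripper_force'],abs(o['qd']).max())
if -F[0]>8 and -F[1]>8: print(hand_in())
```

```text
tcp [ -6.14 -22.48  52.09] F jig [-13.  -15.4   4.5] 42.80168831348419 0.0022643395517773185
the job is handed in; nothing more can be done
None
```

I handed the job in with the box standing on a short thin edge in the jig corner, still gripped, with wrist forces of about 13 N toward the long fence and 15 N toward the short one; no verdict came back.

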